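# Fold out the work light's leg, stand it up on it and switch it on

## Robot

A 7-joint arm with a two-finger parallel gripper is mounted at the origin on a cart in front of the work surface, level with it; the furniture and walls round the work are solid. World frame = base frame: x ahead of the robot, y to its left, z up, the work surface at z = 0. Lengths are in m, angles in rad, forces in N, time in s.
With the tool pointing down it reaches from about 0.425 to 0.825 m from the base axis. Payload 3.6 kg.
Tool frame: the origin (TCP) lies midway between the tips of the shut fingers; the grasp point (between the pads) lies 19 mm behind it (pinch_z is the distance from the TCP to the grasp point, in m); z points along the fingers, y is the line along which they close (so a half turn about z gives the same grasp; the last joint's range is limited). The gripper opens to 93 mm and grips with 3 to 60 N. Pads are 15 mm wide; open, the fingers measure 128 mm over their backs; the gripper's body (75 mm by 188 mm) begins 65 mm behind the grasp point.
Start: joints at [1.232, 0.615, -0.013, 1.423, 0.008, 1.103, -0.04], TCP at [0.2, -0.618, 0.219] pointing down, gripper open.
Joint ranges: [-3.12, 3.12], [-0.3, 2.06], [-1.34, 1.32], [0.26, 2.42], [-1.36, 4.5], [0.01, 1.98], [-2.84, 2.84]. Speed limits (rad/s): [2.79, 2.79, 3.14, 3.14, 3.14, 3.14, 3.14].

## Interface

Orientations are given as a unit quaternion [x, y, z, w].
In Python, from cell import * gives the robot as it stands. The module is installed in compiled form; this text tells all that it offers.
- The arm moves only by the tool step_arm, never from a script. Its argument "plan" is a list of rows, each a list of 3 entries, a list of its own where there are three numbers: the shift along the tool's x, y, z in mm, then the turn about the tool's z in degrees, then the opening, from 0 (shut) to 1 (fully open). In form: [[[tx, ty, tz], twist, hand], ...]. A call has 1 to 8 rows; each row shifts and turns the commanded pose from where the row before left it, along the tool's axes as they then stand; what a row does not reach is not made up. A row lasts 1/8 s, in which the tool goes at most 62.5 mm and 10.7 degrees, less where a joint would pass 70% of its speed; a pose out of reach is approached as far as the arm can. A call is refused whole if a number of a shift passes 62.5 or a number of a turn 10.7, either way. A call with a gripper value outside its range is refused whole. The fingers move at their own pace and stop on an object; "squeeze" is the grip in N (left out, the last holds). Time passes only in rows, so rows that do not move let the fingers close. It gives the time, the measured TCP pose, the force, the opening and the grip force at its end, in the units of the state.
- get_obs(): the state, without advancing time (a new reading comes with each control period).
- camera(name): name is "scene" or "side" or "wrist"; returns the picture (480x640x3 uint8, blue, green, red); there is no depth.
- get_calibration(name): a dict with "K" (3x3 intrinsics, pixels), "world_from_camera" (4x4, takes a point from camera to world coordinates); the wrist camera has in their place "tool_from_camera" (4x4, takes a point from camera to tool coordinates, whose origin is the TCP and whose axes are the flange's). Camera axes: x right, y up, looking along -z (the intrinsics and any distortion apply to the point x, -y, -z); pixel columns grow to the right and rows downward; lengths in m; the calibration is good to about 2 mm. A picture is of the moment at which its call begins: read the wrist's pose just before it. get_calibration takes no time and is no camera call.
- close_job(): hands the job in; it is judged then, once.
The state is a dict: "time_s": time; "joint_positions": joint angles; "joint_vel": joint speeds; "joint_torque": joint torques, N m; "tool_pos": TCP position; "eef_rot": TCP orientation; "force": force on the tool from outside, world axes, zero at the start; "torque": the same for the moment, N m; "opening": opening from 0.0 (shut) to 1.0 (fully open); "grip_force": force on a finger pad.
Only numpy, scipy, OpenCV 4.12 (cv2) and the standard library are available. Lean on these libraries where they do the work, as an engineer would, in place of code of your own. Each camera call takes 0.05 s, during which the arm holds its last target. There are 200 camera calls.

## Task

The work light is lying on its lens. Swing its wire leg fully out to the stop, then stand the light up on its foot bar about where it lies, letting it lean back gently on the leg with its lens still turned towards the wood block on the right, and slide its switch all the way towards the carrying handle to turn it on. Leave the tape measure, the wood block and the pliers where they are.

Things in the scene. Friction and masses are not known exactly. Their poses are not given: they have to be found in the camera images.
- work_light: flat LED work light, about 0.7 kg, grey/black housing (x 12 to 148, y -85 to 85, z 3 to 34 mm with fins); starts lying lens down. Origin: below the foot bar's middle, on the bench at the start. x: foot bar to handle (start yaw -1.65 to -0.95); z: out of the back (up at the start). Standing, x leans back 0.31 rad from vertical; the lens faces where the handle lay
- foot_bar (a point): middle of the foot bar's axis, at (0, 0, 7) mm of the light: round tube, 14 mm thick, 180 mm long along the light's y, at the light's lower end; the light is tipped up about it and stands on it. It rolls or slips towards the leg side by up to 15 mm while the light is tipped up
- handle_bar (a point): middle of the carrying handle's grip bar, at (195, 0, 22) mm of the light: round, 12 mm thick, straight for 70 mm along the light's y, open gap of 41 mm between it and the housing. Its height is 22 mm while the light lies and about 187 mm when it stands
- leg (a joint): opening of the wire leg, rad: 0 folded flat on the back, 1.05 at its stop; it starts between 0 and 0.25; a stiff hinge (0.06 N m) keeps it where it is left; pushing past the stop with over 4 N lifts the foot bar off the bench
- leg_hinge (a point): middle of the leg's hinge axis, at (95, 0, 36) mm of the light; the axis is along the light's y
- leg_foot (a point): middle of the leg's cross bar, 111 mm from the hinge: rubber sleeve 12 mm thick, 56 mm long along the light's y. The leg is a U of 7 mm wire, 76 mm wide. Folded, the cross bar lies at (-16, 0, 36) mm of the light and overhangs the foot bar, with only the bench beneath; opening, it swings up and towards the handle end
- switch (a joint): travel of the slide switch, m: 0 off, 0.012 on; it moves along the light's -y, towards the carrying handle, against 1 N of friction and stays where it is left
- switch_top (a point): top of the switch's thumb piece, 12 x 12 mm and 10 mm high, standing on the housing's handle-side end face, at (159, 73, 16) mm of the light when off, (159, 61, 16) when on: beside the handle at the light's +y end. When the light stands, this face is on top
- tape_measure: yellow tape measure, 41 x 86 x 66 mm, origin under its middle; a bystander on the left
- wood_block: wood offcut, 45 x 90 x 35 mm, origin under its middle; on the right beside a try square: the work to be lit
- pliers: pliers, 64 x 194 x 16 mm, lying flat, origin under the middle; a bystander at the back

How it is judged:
On the way, in this order (a step that is already met when the one before it is completed fails the run):
1. the leg is swung out to its stop while the light still lies on its lens (value of joint leg above 0.95 rad and angle between work_light's own x axis and vertical above 1.3 rad), for 0.2 s.
2. the light stands on its foot bar and leans back on the open leg (angle between work_light's own x axis and vertical below 0.42 rad and angle between work_light's own z axis and vertical above 1.8 rad and height (world z) of leg_foot below 0.012 m and height (world z) of foot_bar below 0.014 m and value of joint leg above 0.95 rad), for 0.3 s.
At the end, for the whole second after the job is handed in: Leg open over 0.95 rad; light standing on foot bar and leg (foot bar axis under 14 mm, leg foot under 12 mm, x within 0.42 rad of vertical, leaning back: z tilt over 1.80), wood block over 0.1 m in front of the lens, foot bar within 80 mm of its start, switch over 9 mm, at rest (all of step 2 and value of joint switch above 0.009 m and distance of foot_bar from where it was at the start of the episode below 0.08 m and z of wood_block in the frame of work_light below -0.1 m and linear speed of work_light below 0.02 m/s and angular speed of work_light below 0.1 rad/s); the robot touches nothing.
It fails at once if the light, tipped up, falls or is flung (turns faster than 2 rad/s) (angular speed of work_light above 2 rad/s and angle between work_light's own x axis and vertical below 1.45 rad).
It fails at once if a bystander (tape measure, wood block or pliers) is moved by more than 30 mm (distance of any of tape_measure, wood_block, pliers from where it was at the start of the episode above 0.03 m).
It also fails if it takes over 72 s, if anything falls off the work surface, if the arm or the gripper's body presses on something with over 40 N, if the wrist force passes 120 N, or if a joint passes its speed limit or range.

## Working session

There is one attempt and no reset: what is moved stays moved. The work goes in short steps, Python scripts to look and compute and a tool call to move; the robot and the scene stay as the last step left them, time stands still between calls to the robot, and variables do not carry over. Pictures are saved under pics/ and viewed, at most 10 in all, crops included, and the job is handed in when it is done.

Besides the shell and the picture viewer there is one more tool, called as name(argument=value, ...) on one line, values as JSON. step_arm: Moves the arm, as the interface text tells. Its arguments: {"type":"object","properties":{"plan":{"type":"array","items":{"type":"array"}},"squeeze":{"type":"number"}},"required":["plan"]}

```bash
mkdir -p pics; cat > h.py <<'E'
from cell import *
import numpy as np, cv2
from scipy.spatial.transform import Rotation as R
def ray(cal,u,v,o=None):
    K=np.array(cal["K"]); T=np.array(cal["world_from_camera"]) if o is None else tw(o)@np.array(cal["tool_from_camera"])
    p=cv2.undistortPoints(np.array([[[u,v]]],float),K,np.array(cal.get("dist",np.zeros(5)),float))[0,0]
    d=T[:3,:3]@np.array([p[0],-p[1],-1]); return T[:3,3],d/np.linalg.norm(d)
def tw(o):
    T=np.eye(4);T[:3,:3]=R.from_quat(o["eef_rot"]).as_matrix();T[:3,3]=o["tool_pos"];return T
def onz(cal,u,v,z,o=None):
    c,d=ray(cal,u,v,o); return c+d*(z-c[2])/d[2]
def proj(cal,P,o=None):
    K=np.array(cal["K"]); T=np.array(cal["world_from_camera"]) if o is None else tw(o)@np.array(cal["tool_from_camera"])
    q=np.linalg.inv(T)@np.r_[P,1]; q=K@[q[0],-q[1],-q[2]]; return q[:2]/q[2]
E
python3 - <<'E'
from h import *
o=get_obs(); print(o)
for n in ("scene","side"):
    cv2.imwrite(f"pics/{n}0.png",camera(n)); c=get_calibration(n); print(n,c)
print(get_calibration("wrist"))
E
```

```text
{'time_s': 0.0, 'joint_positions': array([ 1.23148962,  0.61592137, -0.01259701,  1.42487844,  0.0081698 ,
        1.10339011, -0.04040575]), 'joint_vel': array([ 1.41795640e-03, -8.32659523e-05, -2.61082435e-04, -8.67702748e-05,
        1.77633404e-04,  6.00411686e-04, -7.77585940e-04]), 'joint_torque': array([ 3.55382790e-04, -4.58931220e+01,  2.09545274e-01, -1.65742600e+01,
       -6.09477167e-02,  2.04277266e-02,  2.31822733e-04]), 'tool_pos': array([ 0.19976349, -0.61771948,  0.21748663]), 'eef_rot': array([ 9.87787161e-01,  1.55804052e-01, -2.52339050e-04, -1.24794801e-03]), 'force': array([0.21091749, 0.48335637, 0.06328552]), 'torque': array([ 0.00555928, -0.00716358, -0.00508241]), 'grip_force': 0.0, 'opening': 1.0000055697429846}
scene {'K': array([[462.41242732,   0.        , 320.67720146],
       [  0.        , 462.41242732, 236.03005408],
       [  0.        ,   0.        ,   1.        ]]), 'world_from_camera': array([[-0.51048198,  0.43021057, -0.7445314 , -0.2450669 ],
       [-0.85987345, -0.25027933,  0.44494709,  0.64958262],
       [ 0.00508013,  0.86734026,  0.49
[... 340 characters left out ...]
[-0.32651084, -0.54828472,  0.76991853,  1.07538563],
       [ 0.0232848 ,  0.80964874,  0.58645267,  0.75987257],
       [ 0.        ,  0.        ,  0.        ,  1.        ]])}
{'K': array([[431.91281208,   0.        , 323.58198669],
       [  0.        , 431.91281208, 237.06168254],
       [  0.        ,   0.        ,   1.        ]]), 'tool_from_camera': array([[ 2.94063683e-04,  9.65218961e-01,  2.61442673e-01,
         7.26222913e-02],
       [ 9.99999937e-01, -3.36407944e-04,  1.17209868e-04,
        -1.03542911e-03],
       [ 2.01084579e-04,  2.61442622e-01, -9.65218999e-01,
        -1.66212074e-01],
       [ 0.00000000e+00,  0.00000000e+00,  0.00000000e+00,
         1.00000000e+00]])}
```

View pics/scene0.png

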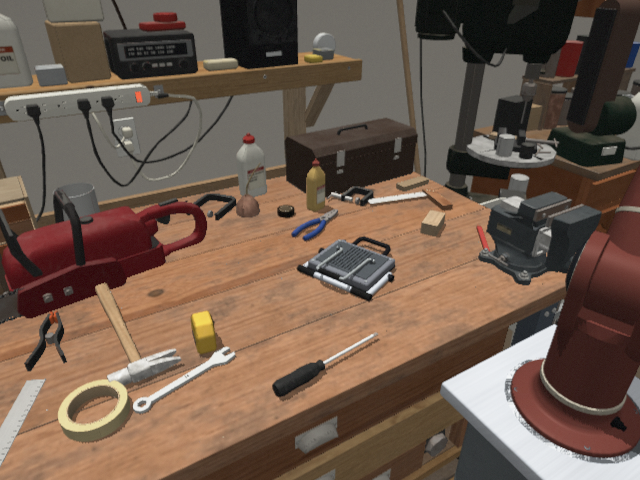

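View pics/side0.png

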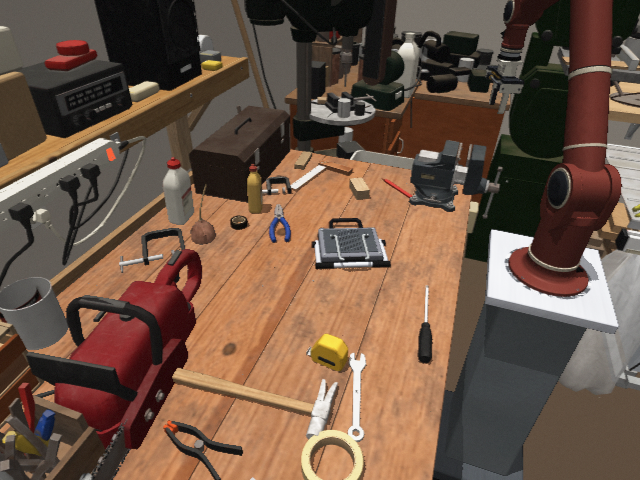

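The scene view shows the light at about (348,268), with the handle at (375,243), the foot bar from (302,267) to (370,295) and the wood block at (433,222). In the side view the light is at about (350,245), the handle at (346,222) and the foot bar from (317,265) to (387,265).

```bash
python3 - <<'E'
from h import *
a=cv2.imread("pics/scene0.png")[225:305,290:405]; b=cv2.imread("pics/side0.png")[210:280,300:400]
a=cv2.resize(a,(460*800//800,320),interpolation=2); a=cv2.resize(a,(400,278)); 
A=cv2.resize(cv2.imread("pics/scene0.png")[225:305,290:405],(800,557),interpolation=cv2.INTER_CUBIC)
B=cv2.resize(cv2.imread("pics/side0.png")[210:280,300:400],(800,560),interpolation=cv2.INTER_CUBIC)
cv2.imwrite("pics/cA.png",A);cv2.imwrite("pics/cB.png",B)
s=get_calibration("scene");d=get_calibration("side")
for c,p in ((s,[(302,267),(370,295)]),(d,[(317,265),(387,265)])):
    for q in p: print(onz(c,*q,.007))
print(onz(s,375,243,.022),onz(d,346,222,.022))
for n,(c,q,z) in dict(block=(s,(433,222),.02),block2=(d,(360,188),.02),tape=(s,(204,332),.03),pl=(s,(318,225),.01)).items(): print(n,onz(c,*q,z))
E
```

```text
[0.59241453 0.20208341 0.007     ]
[0.41586142 0.12440564 0.007     ]
[0.58849396 0.20553776 0.007     ]
[0.41144702 0.13867807 0.007     ]
[ 0.5754787  -0.00652514  0.022     ] [ 5.68800893e-01 -4.10266033e-04  2.20000000e-02]
block [ 0.58960977 -0.22174913  0.02      ]
block2 [ 0.58386929 -0.22107689  0.02      ]
tape [0.4585846  0.49159623 0.03      ]
pl [0.75464676 0.06124648 0.01      ]
```

View pics/cB.png

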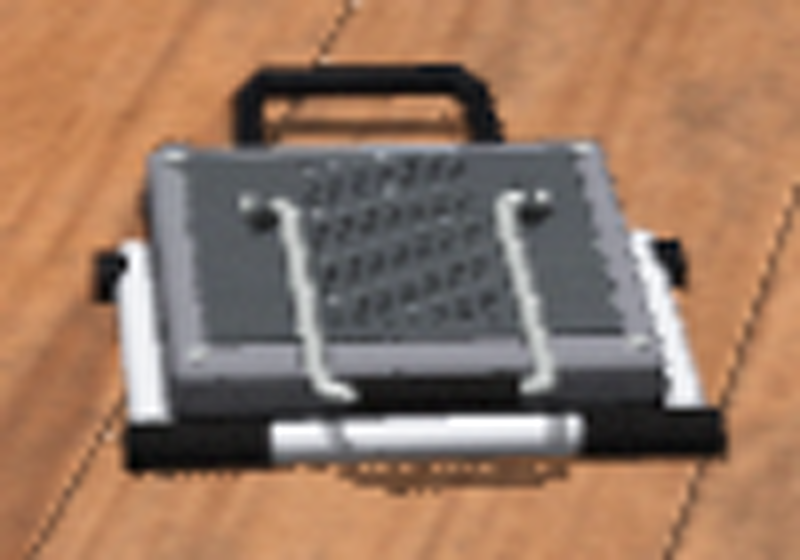

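The crop shows the light's foot bar nearest the camera, with the leg wires running from hinges at (265,205) and (525,205) down to the black cross bar at about (440,390). The leg is nearly folded. Foot bar middle comes out near (0.502, 0.170) and yaw near -1.18. I'll check the vise height, then work out the approach.

```bash
cat >> h.py <<'E'
def shift(o,target):  # mm along tool axes from current pose to world target
    return np.round(tw(o)[:3,:3].T@(np.array(target)-o["tool_pos"])*1000,1)
E
python3 - <<'E'
from h import *
d=get_calibration("side");s=get_calibration("scene")
b=onz(d,438,205,0); print("vise base",b, onz(s,525,275,0), onz(d,497,185,.0))
for z in (.1,.15,.2,.25,.3): print(z,onz(d,440,147,z),proj(s,onz(d,440,147,z)))
o=get_obs()
prev=np.array(o["tool_pos"])
M=tw(o)[:3,:3]
for w in ([.2,-.618,.36],[.42,-.48,.36],[.58,-.25,.36],[.62,0,.3],[.50,.10,.25]):
    print(w,np.round(M.T@(np.array(w)-prev)*1000)); prev=np.array(w)
E
```

```text
vise base [ 0.31961322 -0.2402184   0.        ] [ 0.29777043 -0.25433676  0.        ] [ 0.13612286 -0.45836794  0.        ]
0.1 [ 0.35905904 -0.48027609  0.1       ] [570.79164613 207.67190039]
0.15 [ 0.3542601  -0.36240017  0.15      ] [548.52640733 200.87298175]
0.2 [ 0.34946115 -0.24452425  0.2       ] [522.85955043 193.03534419]
0.25 [ 0.34466221 -0.12664833  0.25      ] [492.94706912 183.90126175]
0.3 [ 0.33986326 -0.00877241  0.3       ] [457.64056304 173.12005861]
[0.2, -0.618, 0.36] [   0.   -0. -142.]
[0.42, -0.48, 0.36] [252. -64.   0.]
[0.58, -0.25, 0.36] [ 223. -170.    0.]
[0.62, 0, 0.3] [ 115. -225.   61.]
[0.5, 0.1, 0.25] [ -83. -132.   50.]
```

step_arm(plan=[[[30, 0, -40], 0, 1], [[45, 0, -40], 0, 1], [[55, -20, -20], 0, 1], [[58, -20, 0], 0, 1], [[55, -25, 0], 0, 1], [[45, -40, 0], 0, 1], [[45, -40, 0], 0, 1], [[40, -45, 0], 0, 1]])

```text
time_s: 1.1
tool_pos: [0.4973, -0.3208, 0.3179]
eef_rot: [0.988, 0.156, -0.0, -0.0]
force: [0.9, 0.7, -0.9]
opening: 1.001
grip_force: 0.0
```

step_arm(plan=[[[40, -45, 0], 0, 1], [[35, -48, 0], 0, 1], [[30, -52, 0], 0, 1], [[25, -55, 0], 0, 1], [[20, -57, 0], 0, 1], [[0, -60, 15], 0, 1], [[-30, -50, 15], 0, 1], [[0, 0, 0], 0, 1]])

```text
time_s: 2.1
tool_pos: [0.4923, 0.0672, 0.2867]
eef_rot: [0.987, 0.16, -0.004, -0.001]
force: [1.0, -0.2, -0.2]
opening: 1.001
grip_force: 0.0
```

```bash
python3 - <<'E'
from h import *
o=get_obs(); print(o["time_s"],o["tool_pos"],o["eef_rot"],o["joint_positions"],o["force"])
print(shift(o,[.50,.06,.26]))
E
```

```text
2.1 [0.49226756 0.06723671 0.2866917 ] [ 9.87055809e-01  1.60327474e-01 -3.89373907e-03 -8.77460826e-04] [-0.05348477  0.31822574 -0.1704345   1.73921579  0.05722982  1.09681896
 -1.49080752] [ 0.96995717 -0.15928387 -0.17342526]
[ 5.2  9.4 26.6]
```

step_arm(plan=[[[0, 0, 0], 10.6, 1], [[0, 0, 0], 10.6, 1], [[0, 0, 0], 10.6, 1], [[0, 0, 0], 10.6, 1], [[0, 0, 0], 10.6, 1], [[0, 0, 0], 10.6, 1], [[0, 0, 0], 10.6, 1], [[0, 0, 0], 10.6, 1]])

```text
time_s: 3.1
tool_pos: [0.4983, 0.0621, 0.2887]
eef_rot: [0.833, -0.553, 0.0, 0.0]
force: [-0.9, -0.4, 0.2]
opening: 1.001
grip_force: 0.0
```

```bash
python3 - <<'E'
from h import *
o=get_obs(); cv2.imwrite("pics/w1.png",camera("wrist")); print(o["tool_pos"],o["eef_rot"],o["joint_positions"])
import pickle; pickle.dump(o,open("o1.pkl","wb"))
M=tw(o)[:3,:3]; print("yaw y",np.arctan2(M[1,1],M[0,1]))
E
```

```text
[0.49830142 0.06209961 0.2887451 ] [ 8.33331787e-01 -5.52773068e-01  2.46810346e-04  8.60796649e-05] [-0.29810151  0.31827878  0.17836645  1.7364216  -0.06208066  1.09214308
 -2.84208327]
yaw y -2.7421728743704428
```

View pics/w1.png

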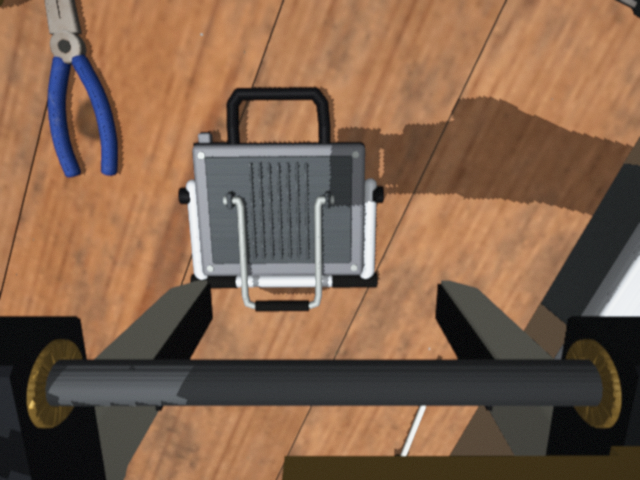

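The wrist view shows the light upright in the picture: handle bar (279,94), foot bar from (195,281) to (377,281), leg cross bar (282,306), hinges (230,200) and (327,200), switch (205,138). Joint 7 is at its limit, so I'll use the opposite half turn for the leg grasp.

```bash
cat > m1.py <<'E'
from h import *
import pickle
from scipy.optimize import brentq
o=pickle.load(open("o1.pkl","rb")); c=get_calibration("wrist")
L=onz(c,193,281,.007,o);Rr=onz(c,378,281,.007,o);H=onz(c,279,94,.022,o)
F=(L+Rr)/2; y=(L-Rr)[:2]; print("foot",F,np.linalg.norm(y),"yaw by bar",np.arctan2(-y[0],y[1])); d=(H-F)[:2]
print("handle",H,np.linalg.norm(d),"yaw",np.arctan2(d[1],d[0]))
yaw=np.arctan2(d[1],d[0]); ex=np.array([np.cos(yaw),np.sin(yaw),0]); O=np.array([*F[:2],0])
Lt=np.array([[np.cos(yaw),-np.sin(yaw),0],[np.sin(yaw),np.cos(yaw),0],[0,0,1]])
for z in (.036,.05,.06): print(z, Lt.T@(onz(c,282,306,z,o)-O))
def f(t): return (Lt.T@(onz(c,282,306,.036+.111*np.sin(t),o)-O))[0]-(.095-.111*np.cos(t))
try: print("leg",brentq(f,-.1,.6))
except Exception as e: print(e,f(0),f(.3))
print("hinges",[Lt.T@(onz(c,u,200,.036,o)-O) for u in (230,327)])
print("switch",Lt.T@(onz(c,205,138,.016,o)-O))
E
python3 m1.py
```

```text
foot [0.4983606  0.17081128 0.007     ] 0.20437916570994838 yaw by bar -1.1711621373465493
handle [ 0.5748673  -0.00918629  0.022     ] 0.19558220790601266 yaw -1.1688892683332883
0.036 [-0.01686958  0.00164309  0.036     ]
0.05 [-0.01058462  0.00017321  0.05      ]
0.06 [-0.00609536 -0.00087671  0.06      ]
leg 0.017804654300463223
hinges [array([0.09593169, 0.04963241, 0.036     ]), array([ 0.09571923, -0.04562779,  0.036     ])]
switch [0.15460999 0.07515274 0.016     ]
```

step_arm(plan=[[[0, 0, 0], -10.7, 1], [[0, 0, 0], -10.7, 1], [[0, 0, 0], -10.7, 1], [[0, 0, 0], -10.7, 1], [[0, 0, 0], -10.7, 1], [[0, 0, 0], -10.7, 1], [[0, 0, 0], -10.7, 1], [[0, 0, 0], -10.7, 1]])

```text
time_s: 4.15
tool_pos: [0.4982, 0.0624, 0.2888]
eef_rot: [0.986, 0.165, 0.0, 0.0]
force: [-0.4, -0.5, 0.5]
opening: 1.0
grip_force: 0.0
```

step_arm(plan=[[[0, 0, 0], -10.7, 1], [[0, 0, 0], -10.7, 1], [[0, 0, 0], -10.7, 1], [[0, 0, 0], -10.7, 1], [[0, 0, 0], -10.7, 1], [[0, 0, 0], -10.7, 1], [[0, 0, 0], -10.7, 1], [[0, 0, 0], -10.7, 1]])

```text
time_s: 5.15
tool_pos: [0.4983, 0.0623, 0.2887]
eef_rot: [0.612, 0.791, 0.0, 0.0]
force: [0.5, 0.1, -0.2]
opening: 0.997
grip_force: 0.0
```

```bash
python3 - <<'E'
from h import *
o=get_obs(); M=tw(o)[:3,:3]; print(np.arctan2(M[1,1],M[0,1]), o["joint_positions"])
th=.40; N=np.array([[np.cos(th+np.pi/2),np.cos(th),0],[np.sin(th+np.pi/2),np.sin(th),0],[0,0,-1]])
print(np.round(N.T@(np.array([.495,.182,.022])-o["tool_pos"])*1000))
E
```

```text
0.25456036345322763 [ 0.16631873  0.34567892 -0.46429488  1.72285311  0.17036843  1.1126483
 -0.09533794]
[112.  44. 267.]
```

step_arm(plan=[[[0, 0, 0], -8.4, 1], [[56, 22, 0], 0, 1], [[56, 22, 0], 0, 1], [[0, 0, 55], 0, 1], [[0, 0, 55], 0, 1], [[0, 0, 50], 0, 1], [[0, 0, 40], 0, 1], [[0, 0, 0], 0, 1]])

```text
time_s: 6.15
tool_pos: [0.4937, 0.1819, 0.0862]
eef_rot: [0.554, 0.832, -0.003, -0.002]
force: [0.1, 0.4, 0.7]
opening: 0.999
grip_force: 0.0
```

```bash
python3 - <<'E'
from h import *
o=get_obs(); M=tw(o)[:3,:3]; print(np.arctan2(M[1,1],M[0,1]), o["joint_positions"],o["tool_pos"],shift(o,[.495,.182,.022]))
cv2.imwrite("pics/w2.png",camera("wrist"))
c=get_calibration("wrist")
for p in (M.T@np.zeros(3),): pass
print(proj(c,o["tool_pos"]+M@[0,.05,0],o),proj(c,o["tool_pos"]+M@[0,-.05,0],o))
E
```

```text
0.3956307384152686 [-0.1258304   0.63592679 -0.41093931  1.91234088  0.38752114  0.67827337
 -0.3766877 ] [0.49370872 0.18186418 0.08619256] [-0.4  1.7 64.2]
[442.92016284 302.99445215] [202.40648635 302.89510524]
```

View pics/w2.png

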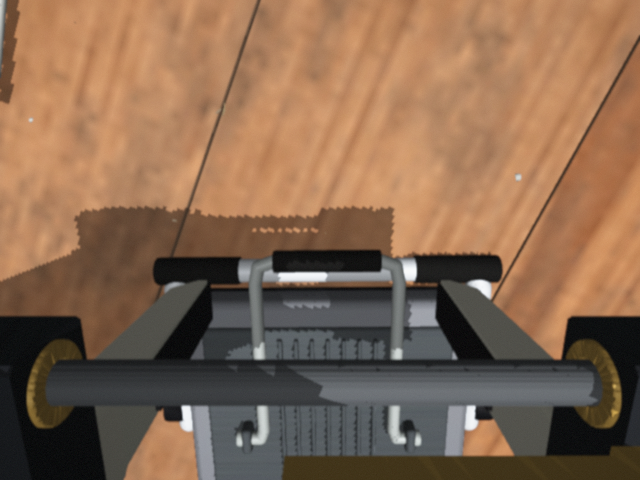

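The view shows the leg centred between the open fingers (sleeve at (327,261), wires at 257 and 397), so I'll descend and grip.

step_arm(plan=[[[0, 1.5, 30], 0, 1], [[0, 0, 25], 0, 1], [[0, 0, 9], 0, 1], [[0, 0, 0], 0, 1], [[0, 0, 0], 0, 0.7], [[0, 0, 0], 0, 0.7], [[0, 0, 0], 0, 0.7], [[0, 0, 0], 0, 0.7]], squeeze=6)

```text
time_s: 7.2
tool_pos: [0.4957, 0.1838, 0.0247]
eef_rot: [0.554, 0.832, -0.001, -0.0]
force: [-2.5, -0.6, -0.4]
opening: 0.858
grip_force: 5.9
```

step_arm(plan=[[[-1, 0, -16], 0, 0.7], [[-4, 0, -16], 0, 0.7], [[-6, 0, -15], 0, 0.7], [[-8, 0, -14], 0, 0.7], [[-10, 0, -12], 0, 0.7], [[-12, 0, -11], 0, 0.7], [[0, 0, 0], 0, 0.7], [[0, 0, 0], 0, 0.7]])

```text
time_s: 8.2
tool_pos: [0.5127, 0.1468, 0.1089]
eef_rot: [0.554, 0.832, 0.001, 0.0]
force: [-2.0, 1.0, 2.6]
opening: 0.844
grip_force: 5.9
```

step_arm(plan=[[[-4, 0, -3], 0, 0.7], [[-5, 0, -3], 0, 0.7], [[-4, 0, -2], 0, 0.7], [[0, 0, 0], 0, 0.7]])

```text
time_s: 8.7
tool_pos: [0.5177, 0.1343, 0.1169]
eef_rot: [0.554, 0.832, 0.0, 0.0]
force: [-1.0, 2.1, 0.8]
opening: 0.842
grip_force: 6.2
```

```bash
python3 - <<'E'
from h import *
o=get_obs(); print(o["force"],shift(o,[.4957,.1838,.0247]))
s=camera("side"); cv2.imwrite("pics/s2.png",cv2.resize(s[130:280,270:430],(640,600),interpolation=2))
E
```

```text
[-0.96817243  2.11321584  0.75119935] [54.2 -1.3 92.2]
```

View pics/s2.png

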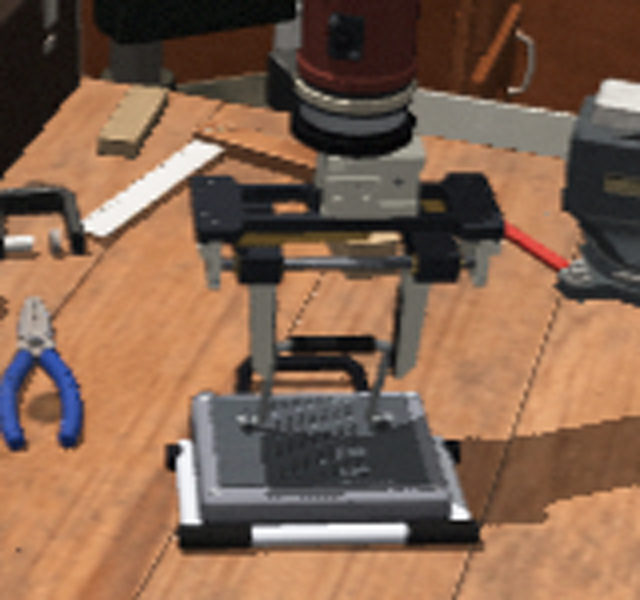

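The leg stands up between the fingers, cross bar at about (330,345) in the crop. It looks near its stop, so one gentle nudge.

step_arm(plan=[[[0, 0, 0], 0, 0.7], [[-3, 0, -1], 0, 0.7], [[0, 0, 0], 0, 0.7], [[0, 0, 0], 0, 0.7]], squeeze=4)

```text
time_s: 9.25
tool_pos: [0.5187, 0.132, 0.1179]
eef_rot: [0.554, 0.833, 0.0, 0.0]
force: [0.3, 2.4, 1.8]
opening: 0.845
grip_force: 4.2
```

step_arm(plan=[[[-4, 0, -2], 0, 0.7], [[0, 0, 0], 0, 0.7], [[0, 0, 0], 0, 0.7]])

```text
time_s: 9.62
tool_pos: [0.5202, 0.1279, 0.1197]
eef_rot: [0.554, 0.833, 0.0, 0.0]
force: [0.7, 2.5, 0.2]
opening: 0.84
grip_force: 4.2
```

```bash
python3 - <<'E'
from h import *
o=get_obs(); im=camera("wrist"); cv2.imwrite("pics/w3.png",im); c=get_calibration("wrist")
g=im.max(2)
for u in (305,320,335): 
    r=np.flatnonzero(g[100:350,u]<45)+100; sp=np.split(r,np.flatnonzero(np.diff(r)>1)+1); print(u,[(int(a[0]),int(a[-1])) for a in sp if len(a)>3])
yaw=-1.17;ex=np.array([np.cos(yaw),np.sin(yaw),0]);ez=np.array([0,0,1]);O=np.array([.498,.171,0])
for t in (.9,.95,1.0,1.05,1.1):
    P=O+ex*(.095-.111*np.cos(t))+ez*(.036+.111*np.sin(t)); print(t,proj(c,P,o))
E
```

```text
305 [(319, 349)]
320 [(318, 349)]
335 [(318, 349)]
0.9 [313.15581234 253.91603276]
0.95 [313.07471328 267.31646062]
1.0 [313.00957018 281.2322135 ]
1.05 [312.96138181 295.57864451]
1.1 [312.93098355 310.26166712]
```

View pics/w3.png

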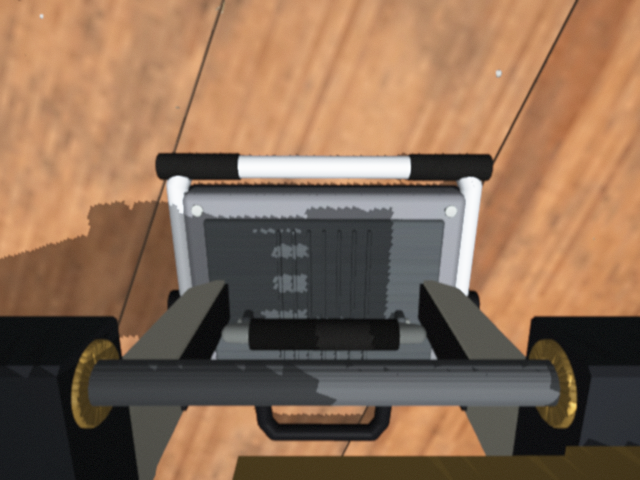

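The sleeve is at (324,334), the foot bar from (157,166) to (492,166) and the handle at (323,433). I'll compute the foot bar position again to see whether the light has shifted.

```bash
cat > m2.py <<'E'
from h import *
o=get_obs(); c=get_calibration("wrist")
L=onz(c,157,166,.007,o);Q=onz(c,492,166,.007,o);H=onz(c,323,433,.022,o)
F=(L+Q)/2; d=(H-F)[:2]; yaw=np.arctan2(d[1],d[0]); print(F,np.linalg.norm(L-Q),H,np.linalg.norm(d),yaw)
y=(Q-L)[:2]; print(np.arctan2(y[0],-y[1]))
ex=np.array([*d/np.linalg.norm(d),0]);ez=np.array([0,0,1]);O=np.array([*F[:2],0])
for t in (.9,.95,1.0,1.05,1.1,1.15):
    P=O+ex*(.095-.111*np.cos(t))+ez*(.036+.111*np.sin(t)); print(t,proj(c,P,o))
print((tw(o)[:3,3]-O)@ex, o["tool_pos"],o["force"])
E
python3 m2.py
```

```text
[0.50376179 0.16985625 0.007     ] 0.21458174442696676 [ 0.57608414 -0.00534355  0.022     ] 0.18954021602358925 -1.1793049950560706
1.9676619519160292
0.9 [324.8233707  261.82100419]
0.95 [324.7799365  275.25001053]
1.0 [324.7312254  289.18002041]
1.05 [324.6774195  303.52607254]
1.1 [324.61877284 318.19397484]
1.15 [324.55561043 333.08169658]
0.04506410763363564 [0.52023968 0.12790563 0.11973906] [0.15793262 1.46300792 0.53756726]
```

step_arm(plan=[[[0, 0, 0], 0, 1], [[0, 0, 0], 0, 1], [[0, 0, 0], 0, 1]])

```text
time_s: 10.05
tool_pos: [0.5197, 0.1269, 0.1194]
eef_rot: [0.554, 0.832, -0.001, 0.0]
force: [-0.4, -0.5, 0.9]
opening: 0.999
grip_force: 0.0
```

```bash
python3 - <<'E'
from h import *
o=get_obs(); im=camera("wrist"); cv2.imwrite("pics/w4.png",im)
g=im.max(2)
for u in (200,300,325,350,450): 
    r=np.flatnonzero(g[100:358,u]<45)+100; sp=np.split(r,np.flatnonzero(np.diff(r)>1)+1); print(u,[(int(a[0]),int(a[-1])) for a in sp if len(a)>3])
r=np.flatnonzero(g[166]<45); print(r.min(),r.max(),o["tool_pos"],o["force"])
g=cv2.imread("pics/w2.png").max(2); r=np.flatnonzero(g[270]<45); print(r.min(),r.max())
E
```

```text
200 [(150, 173), (294, 340)]
300 [(264, 292)]
325 [(262, 292)]
350 [(263, 293)]
450 [(151, 174), (298, 343)]
164 487 [0.51974506 0.12689793 0.11943111] [-0.39528041 -0.52682015  0.94408363]
154 500
```

```bash
sed -i 's/157,166/164,162/;s/492,166/487,162/' m2.py; python3 - <<'E'
from h import *
g=cv2.imread("pics/w4.png").max(2)
r=np.flatnonzero(g[405:478,323]<45)+405; print(r)
im=cv2.imread("pics/w4.png"); cv2.imwrite("pics/w4s.png",im)
E
sed -i 's/323,433/323,428/' m2.py; python3 m2.py
```

```text
[429 430 431 432 433 434 435 436 437 438 441 442 443 444]
[0.50277188 0.17151953 0.007     ] 0.20619624230966427 [ 0.57376774 -0.00227024  0.022     ] 0.18773198844529726 -1.1829704146750126
1.9671282108634809
0.9 [325.62970156 256.05231317]
0.95 [325.54856537 269.48452838]
1.0 [325.45972291 283.42843926]
1.05 [325.36357034 297.79901778]
1.1 [325.26061403 312.50183567]
1.15 [325.15146653 327.43445925]
0.04755438326225679 [0.51981301 0.12711169 0.11949703] [ 0.84477682 -0.58088626  0.71465348]
```

View pics/w4.png

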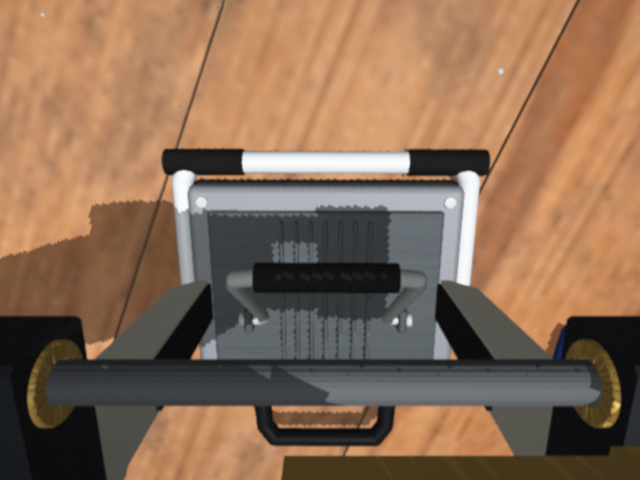

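The foot bar is back down: its row is 162 and its ends are at 164 and 487. The leg's sleeve is at (326,278), which gives about 0.98 rad, so the last nudge had lifted the light slightly. To be sure of the leg I'll push it gently from behind with shut fingers.

step_arm(plan=[[[0, 0, -40], 0, 1], [[40, 0, 0], 0, 0.3], [[6, 0, 0], 0, 0], [[0, 0, 0], 0, 0], [[0, 0, 0], 0, 0], [[0, 0, 20], 0, 0], [[0, 0, 22], 0, 0], [[-12, 0, 0], 0, 0]])

```text
time_s: 11.1
tool_pos: [0.5058, 0.1581, 0.1162]
eef_rot: [0.554, 0.833, -0.002, -0.001]
force: [-0.4, -0.2, 0.6]
opening: 0.292
grip_force: 0.0
```

step_arm(plan=[[[0, 0, 0], 0, 0], [[-5, 0, 0], 0, 0], [[-4, 0, 0], 0, 0], [[0, 0, 0], 0, 0]])

```text
time_s: 11.6
tool_pos: [0.5106, 0.1511, 0.1182]
eef_rot: [0.554, 0.833, 0.001, 0.0]
force: [-0.9, 1.4, 0.4]
opening: 0.005
grip_force: 0.3
```

step_arm(plan=[[[-3, 0, 0], 0, 0], [[-2, 0, 0], 0, 0], [[0, 0, 0], 0, 0]])

```text
time_s: 11.98
tool_pos: [0.5124, 0.1465, 0.1178]
eef_rot: [0.554, 0.833, 0.0, 0.0]
force: [-0.6, 1.6, 0.3]
opening: 0.008
grip_force: 0.8
```

step_arm(plan=[[[-3, 0, 0], 0, 0], [[0, 0, 0], 0, 0], [[0, 0, 0], 0, 0]])

```text
time_s: 12.35
tool_pos: [0.5135, 0.1436, 0.1177]
eef_rot: [0.554, 0.833, 0.0, 0.0]
force: [-1.2, 1.2, 0.7]
opening: 0.007
grip_force: 0.9
```

step_arm(plan=[[[-3, 0, 0], 0, 0], [[0, 0, 0], 0, 0], [[0, 0, 0], 0, 0]])

```text
time_s: 12.72
tool_pos: [0.5146, 0.1406, 0.1176]
eef_rot: [0.554, 0.833, -0.0, 0.0]
force: [-0.8, 2.1, -0.2]
opening: 0.006
grip_force: 0.8
```

```bash
python3 - <<'E'
from h import *
o=get_obs(); im=camera("wrist"); cv2.imwrite("pics/w5.png",im)
g=im.max(2)
for u in (180,200,270,280,370,380,450): 
    r=np.flatnonzero(g[100:358,u]<45)+100; sp=np.split(r,np.flatnonzero(np.diff(r)>1)+1); print(u,[(int(a[0]),int(a[-1])) for a in sp if len(a)>3])
r=np.flatnonzero(g[145:185].min(0)<45); print(r.min(),r.max(),o["tool_pos"],o["force"])
E
```

```text
180 [(175, 194), (313, 357)]
200 [(176, 198), (317, 357)]
270 [(316, 357)]
280 [(317, 357)]
370 [(316, 357)]
380 [(316, 357)]
450 [(176, 199), (317, 357)]
161 489 [0.51458545 0.14056564 0.11760746] [-0.83544677  2.14848943 -0.18455121]
```

```bash
sed -i 's/164,162/163,187/;s/487,162/487,187/' m2.py; python3 m2.py
```

```text
[0.50337703 0.17049905 0.007     ] 0.20856557482034524 [0.56802879 0.01285209 0.022     ] 0.17038901339546977 -1.1816094799193062
1.9677028394349232
0.9 [325.19645894 294.85680601]
0.95 [325.12655016 308.57748232]
1.0 [325.0497568  322.75033078]
1.05 [324.96641164 337.28746006]
1.1 [324.87694404 352.09231391]
1.15 [324.78187682 367.06113457]
0.03186618017258395 [0.51455201 0.14064015 0.11760088] [-0.93372691  1.70365739 -0.02157838]
```

step_arm(plan=[[[12, 0, 0], 0, 0], [[0, 0, -55], 0, 0.2], [[0, 0, -55], 0, 0.43], [[-60, 0, 0], 0, 0.43], [[-60, 0, 0], 0, 0.43], [[-55, 0, 0], 0, 0.43], [[0, 0, 0], -10.7, 0.43], [[0, 0, 0], -10.7, 0.43]])

```text
time_s: 13.78
tool_pos: [0.5772, -0.0106, 0.2271]
eef_rot: [0.388, 0.922, -0.001, -0.0]
force: [-0.5, 0.9, 0.2]
opening: 0.429
grip_force: 0.0
```

step_arm(plan=[[[0, 0, 0], -10.7, 0.43], [[0, 0, 0], -10.7, 0.43], [[0, 0, 0], -10.7, 0.43], [[0, 0, 0], -10.7, 0.43], [[0, 0, 0], -10.7, 0.43], [[0, 0, 0], -10.7, 0.43], [[0, 0, 0], -4.4, 0.43], [[0, 0, 0], 0, 0.43]])

```text
time_s: 14.78
tool_pos: [0.5772, -0.0097, 0.2272]
eef_rot: [-0.197, 0.98, -0.0, -0.001]
force: [0.4, 0.2, -0.7]
opening: 0.43
grip_force: 0.0
```

```bash
python3 - <<'E'
from h import *
o=get_obs(); M=tw(o)[:3,:3]; print(np.arctan2(M[1,1],M[0,1]), o["joint_positions"],o["tool_pos"],shift(o,[.576,-.008,.008]))
cv2.imwrite("pics/w6.png",camera("wrist"))
E
```

```text
1.9665930301094832 [ 0.51614588  0.63814189 -0.91521574  1.61194262  0.54006653  1.16504307
  1.44258631] [ 0.57715741 -0.00966843  0.22719204] [1.000e-01 2.000e+00 2.192e+02]
```

View pics/w6.png

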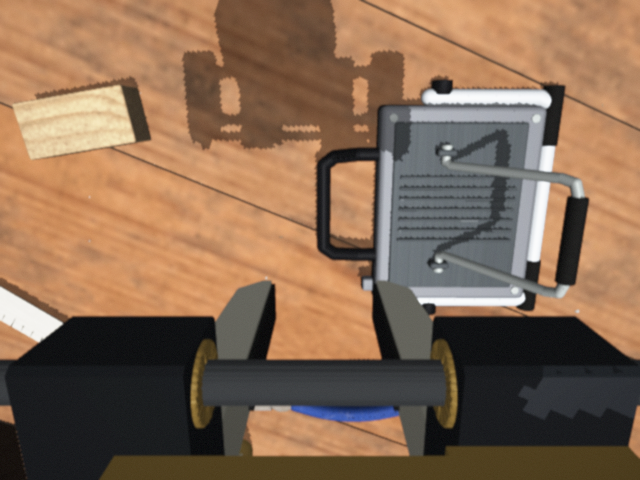

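The handle bar runs from (324,160) to (322,250), middle (323,204). The foot bar is near (545,196) and the open leg's cross bar at (572,240).

```bash
python3 - <<'E'
from h import *
o=get_obs(); c=get_calibration("wrist")
H=onz(c,323,205,.022,o); print(H, shift(o,[H[0],H[1],.008]))
a=onz(c,325,165,.026,o);b=onz(c,321,245,.026,o);print(np.arctan2(*(a-b)[:2]),np.linalg.norm(a-b))
for t in (.95,1.0,1.05,1.1):
    ex=np.array([.386,-.9225,0]);F=np.array([H[0],H[1],0])-.195*ex
    print(t,proj(c,F+ex*(.095-.111*np.cos(t))+np.array([0,0,.036+.111*np.sin(t)]),o))
print(F)
E
```

```text
[ 0.57632403 -0.00938536  0.022     ] [  0.5   0.6 219.3]
-1.916870971848557 0.0703180972242499
0.95 [579.78811766 235.47004261]
1.0 [575.35162053 236.73447602]
1.05 [570.37156232 237.92961636]
1.1 [564.85643323 239.04721884]
[0.50105403 0.17050214 0.        ]
```

Leg reads about 1.04 rad and the gripper is over the handle. Descending to grip it.

step_arm(plan=[[[0, 0, 60], 0, 0.43], [[0, 0, 60], 0, 0.43], [[0, 0, 55], 0, 0.43], [[0, 0, 30], 0, 0.43], [[0, 0, 11], 0, 0.43], [[0, 0, 0], 0, 0.43], [[0, 0, 0], 0, 0], [[0, 0, 0], 0, 0]], squeeze=15)

```text
time_s: 15.82
tool_pos: [0.5785, -0.0095, 0.0131]
eef_rot: [-0.197, 0.98, -0.0, 0.001]
force: [-0.5, 0.0, -0.4]
opening: 0.264
grip_force: 0.0
```

step_arm(plan=[[[0, 0, 0], 0, 0], [[0, 0, 0], 0, 0]])

```text
time_s: 16.08
tool_pos: [0.5779, -0.0098, 0.0122]
eef_rot: [-0.197, 0.98, -0.0, 0.0]
force: [0.3, -0.5, 0.7]
opening: 0.125
grip_force: 15.0
```

Bar gripped (11.6 mm between the pads). Working out the tipping arc.

```bash
python3 -c "
import numpy as np
a=np.r_[np.arange(0,109,4.5)];t=np.radians(a+4.4)
h=195.6*np.cos(t)-.06*a;v=195.6*np.sin(t)
for i in range(1,len(a)): print(a[i],np.round([-(h[i]-h[i-1]),-(v[i]-v[i-1])],1),np.round([h[i],v[i]]))
"
```

```text
4.5 [  2.  -15.3] [193.  30.]
9.0 [  3.2 -15.1] [190.  45.]
13.5 [  4.4 -14.8] [185.  60.]
18.0 [  5.6 -14.4] [180.  75.]
22.5 [  6.7 -14. ] [173.  88.]
27.0 [  7.8 -13.4] [165. 102.]
31.5 [  8.8 -12.8] [157. 115.]
36.0 [  9.8 -12.1] [147. 127.]
40.5 [ 10.7 -11.3] [136. 138.]
45.0 [ 11.5 -10.4] [125. 149.]
49.5 [12.3 -9.5] [112. 158.]
54.0 [13.  -8.6] [ 99. 167.]
58.5 [13.7 -7.5] [ 86. 174.]
63.0 [14.2 -6.5] [ 71. 181.]
67.5 [14.7 -5.3] [ 57. 186.]
72.0 [15.  -4.2] [ 42. 190.]
76.5 [15.3 -3. ] [ 26. 193.]
81.0 [15.5 -1.8] [ 11. 195.]
85.5 [15.6 -0.6] [ -5. 196.]
90.0 [15.6  0.6] [-20. 195.]
94.5 [15.5  1.8] [-36. 193.]
99.0 [15.3  3. ] [-51. 190.]
103.5 [15.1  4.1] [-66. 186.]
108.0 [14.7  5.3] [-81. 181.]
```

step_arm(plan=[[[0, 2, -15.3], 0, 0], [[0, 3.2, -15.1], 0, 0], [[0, 4.4, -14.8], 0, 0], [[0, 5.6, -14.4], 0, 0], [[0, 6.7, -14], 0, 0], [[0, 7.8, -13.4], 0, 0], [[0, 8.8, -12.8], 0, 0], [[0, 9.8, -12.1], 0, 0]])

```text
time_s: 17.08
tool_pos: [0.5593, 0.0347, 0.1247]
eef_rot: [-0.197, 0.98, -0.001, 0.001]
force: [1.6, -3.5, -1.9]
opening: 0.119
grip_force: 15.0
```

step_arm(plan=[[[0, 10.7, -11.3], 0, 0], [[0, 11.5, -10.4], 0, 0], [[0, 12.3, -9.5], 0, 0], [[0, 13, -8.6], 0, 0], [[0, 13.7, -7.5], 0, 0], [[0, 14.2, -6.5], 0, 0], [[0, 0, 0], 0, 0]])

```text
time_s: 17.95
tool_pos: [0.5297, 0.1072, 0.18]
eef_rot: [-0.199, 0.98, 0.0, 0.002]
force: [1.9, -3.5, 7.1]
opening: 0.124
grip_force: 15.0
```

```bash
python3 - <<'E'
from h import *
o=get_obs(); print(o["tool_pos"]-np.array([.5779,-.0098,.0122]), shift(o,[.5779,-.0098,.0122]),o["force"],o["joint_positions"],o["opening"])
E
```

```text
[-0.0482      0.11698399  0.16778129] [   1.7 -126.5  167.8] [ 1.86419906 -3.51779747  7.12416681] [ 0.31240134  0.6288613  -0.88735049  1.77991732  0.57021882  1.00765272
  1.17287814] 0.12352783194688065
```

step_arm(plan=[[[0, 0, -1.5], 0, 0], [[0, 14.5, -5.5], 0, 0], [[0, 15, -4.4], 0, 0], [[0, 0, 0], 0, 0]], squeeze=9)

```text
time_s: 18.45
tool_pos: [0.5174, 0.1352, 0.1898]
eef_rot: [-0.199, 0.98, 0.001, 0.001]
force: [1.9, -0.1, 2.6]
opening: 0.126
grip_force: 9.0
```

step_arm(plan=[[[0, 12, -2.2], 0, 0], [[0, 12, -1.5], 0, 0], [[0, 12, -0.8], 0, 0], [[0, 0, 0], 0, 0]])

```text
time_s: 18.95
tool_pos: [0.5043, 0.1671, 0.1943]
eef_rot: [-0.198, 0.98, 0.001, 0.001]
force: [1.0, 0.8, 6.8]
opening: 0.127
grip_force: 9.0
```

step_arm(plan=[[[0, 0, -1], 0, 0], [[0, 12, 0], 0, 0], [[0, 12, 0.8], 0, 0], [[0, 12, 1.6], 0, 0], [[0, 0, 0], 0, 0]])

```text
time_s: 19.58
tool_pos: [0.4903, 0.2007, 0.1929]
eef_rot: [-0.198, 0.98, 0.002, 0.001]
force: [1.1, 1.0, 9.2]
opening: 0.126
grip_force: 9.0
```

step_arm(plan=[[[0, 12, 1.2], 0, 0], [[0, 12, 2.5], 0, 0], [[0, 0, 0], 0, 0]])

```text
time_s: 19.95
tool_pos: [0.4808, 0.222, 0.1886]
eef_rot: [-0.198, 0.98, 0.001, 0.0]
force: [0.3, 3.0, 7.3]
opening: 0.122
grip_force: 9.0
```

step_arm(plan=[[[0, 10, 2.5], 0, 0], [[0, 8, 2.3], 0, 0], [[0, 0, 0], 0, 0]])

```text
time_s: 20.32
tool_pos: [0.474, 0.2378, 0.1837]
eef_rot: [-0.197, 0.98, 0.001, -0.0]
force: [-0.5, 2.4, 6.3]
opening: 0.125
grip_force: 9.0
```

```bash
python3 - <<'E'
from h import *
o=get_obs(); print(o["tool_pos"],o["force"],o["torque"],o["joint_positions"])
s=camera("side"); cv2.imwrite("pics/s3.png",s)
a=cv2.resize(s[130:290,250:410],(480,480),interpolation=2)
s=camera("scene"); b=cv2.resize(s[170:320,270:420],(480,480),interpolation=2)
cv2.imwrite("pics/c3.png",cv2.resize(np.hstack([a,b]),(800,400)))
E
```

```text
[0.47396302 0.23780564 0.18365392] [-0.48946406  2.36425911  6.27375987] [ 0.78661283 -0.06597862  0.04485387] [ 0.05079393  0.60671848 -0.87965011  1.80021358  0.54803299  0.99820318
  0.91810817]
```

step_arm(plan=[[[0, 5, 1.6], 0, 0], [[0, 4, 1.5], 0, 0], [[0, 0, 0], 0, 0]])

```text
time_s: 20.8
tool_pos: [0.4706, 0.2457, 0.1806]
eef_rot: [-0.197, 0.98, 0.001, -0.0]
force: [-1.1, 2.7, 6.2]
opening: 0.128
grip_force: 9.0
```

step_arm(plan=[[[0, 4, 1.5], 0, 0], [[0, 3, 1.1], 0, 0], [[0, 0, 0], 0, 0]])

```text
time_s: 21.18
tool_pos: [0.4679, 0.252, 0.1779]
eef_rot: [-0.197, 0.98, 0.001, -0.0]
force: [-1.2, 2.8, 4.7]
opening: 0.122
grip_force: 9.0
```

```bash
python3 - <<'E'
from h import *
s=camera("side"); cv2.imwrite("pics/s4.png",s)
a=cv2.resize(s[140:300,250:410],(400,400),interpolation=2)
s=camera("scene"); cv2.imwrite("pics/sc4.png",s); b=cv2.resize(s[180:320,280:420],(400,400),interpolation=2)
cv2.imwrite("pics/c4.png",np.hstack([a,b]))
E
```

```text
(no output)
```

View pics/c4.png

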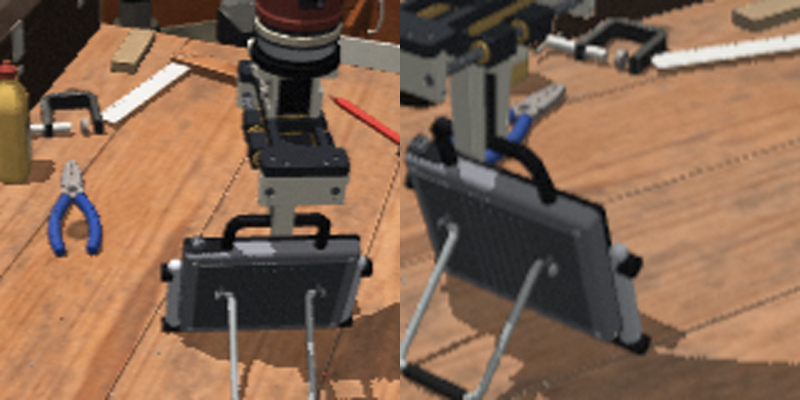

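The light is almost upright and leaning back. In the scene half the leg's cross bar is at about (437,380) and the foot bar end at (632,342); in the side half the foot bar runs from (165,325) to (348,322). I'll use these pixels to check the leg foot's height.

```bash
python3 - <<'E'
from h import *
s=get_calibration("scene");d=get_calibration("side")
ex=np.array([.386,-.9225,0]);ey=np.array([.9225,.386,0])
F0=np.array([.501,.1705,0])
g=lambda P:np.round([(P-F0)@ex,(P-F0)@ey,P[2]],4)
A=onz(d,316,270,.007);B=onz(d,389,268.8,.007);print("foot side ends",g(A),g(B))
print("foot scene end",g(onz(s,280+232*.35,180+342*.35,.007)))
u,v=280+37*.35,180+380*.35
for z in (.006,.012,.02,.03): print("leg",z,g(onz(s,u,v,z)))
o=get_obs(); print(g(o["tool_pos"]))
E
```

```text
foot side ends [-0.0193  0.0981  0.007 ] [-0.0213 -0.0973  0.007 ]
foot scene end [-0.0168 -0.0897  0.007 ]
leg 0.006 [-0.1423  0.0027  0.006 ]
leg 0.012 [-0.1478 -0.0021  0.012 ]
leg 0.02 [-0.1553 -0.0085  0.02  ]
leg 0.03 [-0.1645 -0.0165  0.03  ]
[-0.0878  0.0009  0.178 ]
```

step_arm(plan=[[[0, 2.5, 1], 0, 0], [[0, 2.5, 1], 0, 0], [[0, 0, 0], 0, 0], [[0, 0, 0], 0, 0]])

```text
time_s: 21.78
tool_pos: [0.4673, 0.2539, 0.1765]
eef_rot: [-0.196, 0.981, -0.002, 0.0]
force: [0.1, -0.8, 10.6]
opening: 0.121
grip_force: 9.0
```

Landed: vertical force is up and the pull reversed. Relieving the force, then releasing.

step_arm(plan=[[[0, 0, -2], 0, 0.13], [[0, 0, 0], 0, 0.2], [[0, 0, 0], 0, 0.35], [[0, 0, 0], 0, 0.45], [[0, 0, 0], 0, 0.45]])

```text
time_s: 22.4
tool_pos: [0.466, 0.2561, 0.1774]
eef_rot: [-0.197, 0.98, -0.0, -0.0]
force: [0.1, 0.9, -0.2]
opening: 0.441
grip_force: 0.0
```

```bash
python3 - <<'E'
from h import *
im=camera("scene"); cv2.imwrite("pics/sc5.png",im); a=cv2.imread("pics/sc4.png")
d=cv2.absdiff(im,a).max(2)[180:330,270:430]; print((d>40).sum())
# leg sleeve black blob near (293,313)
def blob(im):
    g=im.max(2); m=((g<45)*255).astype(np.uint8)[300:322,280:310]; n,_,st,ce=cv2.connectedComponentsWithStats(m); return [(s[4],np.round(c+[280,300],1)) for s,c in zip(st[1:],ce[1:]) if s[4]>10]
print(blob(a),blob(im))
o=get_obs(); print(o["tool_pos"],o["force"],o["opening"])
s=get_calibration("scene")
ex=np.array([.386,-.9225,0]);F0=np.array([.501,.1705,0])
for _,c in blob(im):
    P=onz(s,*c,.006); print((P-F0)@ex)
E
```

```text
1208
[(np.int32(94), array([291.7, 313.8]))] [(np.int32(91), array([291.7, 314.3]))]
[0.46605999 0.25619003 0.17756131] [-0.41721805 -0.09847948  0.12839439] 0.44263662428905665
-0.14717780066907252
```

The leg sleeve sits 131 mm behind the foot bar and the force is zero, so the light stands free. Next the switch.

step_arm(plan=[[[0, 0, -20], 0, 0.45], [[0, 0, -30], 0, 0.45], [[0, 0, -35], 0, 0.3], [[-50, 0, 0], 0, 0], [[-50, 0, 0], 0, 0], [[-15, 0, 0], 10.7, 0], [[0, 0, 0], 10.7, 0], [[0, 0, 0], 10.7, 0]])

```text
time_s: 23.45
tool_pos: [0.5721, 0.3009, 0.2622]
eef_rot: [0.085, 0.996, -0.0, -0.0]
force: [-0.0, 0.3, 0.2]
opening: 0.005
grip_force: 0.0
```

step_arm(plan=[[[0, 0, 0], 10.7, 0], [[0, 0, 0], 10.7, 0], [[0, 0, 0], 10.7, 0], [[0, 0, 0], 10.7, 0], [[0, 0, 0], 10.7, 0], [[0, 0, 0], 4.4, 0], [[0, 0, 0], 0, 0]])

```text
time_s: 24.32
tool_pos: [0.572, 0.3009, 0.2626]
eef_rot: [0.553, 0.833, -0.0, -0.0]
force: [0.0, -0.6, 0.4]
opening: 0.008
grip_force: 0.0
```

```bash
python3 - <<'E'
from h import *
o=get_obs(); im=camera("wrist"); cv2.imwrite("pics/w7.png",im); c=get_calibration("wrist"); M=tw(o)[:3,:3]
print(o["tool_pos"],o["joint_positions"],np.arctan2(M[1,1],M[0,1]))
ex=np.array([.386,-.9225,0]);ey=np.array([.9225,.386,0]);F=np.array([.501,.1705,0])-.0165*ex
S=F-.056*ex+.073*ey
print(S,proj(c,S+[0,0,.155],o),proj(c,F-.056*ex+.085*ey+[0,0,.144],o))
T=F-.056*ex+.112*ey+[0,0,.150]; print("to start",shift(o,T))
s=get_calibration("scene");d=get_calibration("side"); print(onz(s,205,225,.08),onz(d,195,265,.08))
E
```

```text
[0.57197005 0.30086488 0.26256709] [-0.25890741  0.61209945 -0.47134938  1.35923514  0.27993787  1.23632662
 -0.35021331] 0.3980851143410185
[0.5403575  0.26555925 0.        ] [259.04356389 265.30225509] [278.6574705  260.19591095]
to start [-20.3  -3.8 112.6]
[0.78704329 0.3737933  0.08      ] [0.83435347 0.39344605 0.08      ]
```

```bash
python3 - <<'E'
from h import *
im=cv2.imread("pics/w7.png"); g=cv2.cvtColor(im,6)
hs=cv2.cvtColor(im,cv2.COLOR_BGR2HSV)
for r in range(235,300,5): print(r,' '.join(f"{x:3d}" for x in g[r,220:320:4]))
print(' '.join(f"{x}" for x in range(220,320,4)))
E
```

```text
235 101 104 110 109  82  55  68  86 102 103 100 109 104 100 148 158 132  85  87  90  95  90  94 100 149
240  99  99 103 131 103  58  79 101 104 106 104 105 100  97  94  90  91  83  87  96  92  95 101  97 105
245  51  48  50  51  49  52  51  52  52  50  51  71  93  75  84  88  89  89  93  98  92  94  98  97 127
250  81  78  79  80  78  82  81  81  80  81  79  80  81  79  71  45  51  59  81  92  93  97  98 100 100
255   9  28  72  23  26  22  22  23  37  47  47  56  58  26  25  48  55  49  49  93 109 113 120 127 132
260  10  10  11  26  25  24  27  25  54  55  59  68  83  29  26  49  55  40  45  93 147 161 161 158 169
265  11   7   9  26  28  24  25  26  53  55  62  71  82  27  28  47  54  45  67  84  27  12  10  61 175
270  20  20  81  27  29  29  27  25  41  51  58  66  74  27  25  28  29 124 147 147 114  27  17  64 176
275  20  18  19  17  19  18  18  18  19  16  18  19  17  22  17  15   7 157 181 174 138  45  23  63 167
280  47  48  49  49  51  56  55  54  57  53  53  42  42  53  64 139 160 156 172 166  98  22  42  75 126
285 172 175 180 183 180 172 173 176 169 163 157 172 161 158 167 174 171 175 166 134  82  87  88  87  88
290 180 177 186 182 179 174 170 176 170 153 162 166 156 154 171 168 171 103  87  87  87  87  89  88  88
295 176 181 185 182 179 172 174 168 159 158 169 161 150 161 174 169 149  89  89  88  86  90  90  87  87
220 224 228 232 236 240 244 248 252 256 260 264 268 272 276 280 284 288 292 296 300 304 308 312 316
```

The thumb piece shows at (260.5,263) against a predicted (259,265), within 2 mm. Moving to the push start.

step_arm(plan=[[[-20, -4, 0], 0, 0], [[0, 0, 55], 0, 0], [[0, 0, 45], 0, 0], [[0, 0, 12.5], 0, 0], [[0, 0, 0], 0, 0], [[0, -5, 0], 0, 0], [[0, -5, 0], 0, 0], [[0, 0, 0], 0, 0]])

```text
time_s: 25.38
tool_pos: [0.567, 0.277, 0.1514]
eef_rot: [0.554, 0.833, 0.001, 0.0]
force: [0.1, 0.7, -0.2]
opening: 0.005
grip_force: 0.0
```

step_arm(plan=[[[0, -4, 0], 0, 0], [[0, -4, 0], 0, 0], [[0, 0, 0], 0, 0]])

```text
time_s: 25.75
tool_pos: [0.5593, 0.2737, 0.1502]
eef_rot: [0.554, 0.833, -0.0, -0.0]
force: [0.2, 0.3, -0.0]
opening: 0.004
grip_force: 0.0
```

step_arm(plan=[[[0, -4, 0], 0, 0], [[0, -4, 0], 0, 0], [[0, 0, 0], 0, 0]])

```text
time_s: 26.12
tool_pos: [0.5522, 0.2706, 0.1504]
eef_rot: [0.554, 0.833, 0.0, 0.0]
force: [1.3, -0.2, -0.1]
opening: 0.01
grip_force: 0.3
```

```bash
cat > m3.py <<'E'
from h import *
o=get_obs(); c=get_calibration("wrist"); im=camera("wrist"); g=cv2.cvtColor(im,6)
ex=np.array([.386,-.9225,0]);ey=np.array([.9225,.386,0]);F=np.array([.501,.1705,0])-.0165*ex
for y in (.061,.073,.085): print(y,proj(c,F-.056*ex+y*ey+[0,0,.155],o))
print("tcp",(o["tool_pos"]-F)@ex,(o["tool_pos"]-F)@ey,o["tool_pos"][2],o["force"])
for r in range(180,350,8): print(r,' '.join(f"{x:3d}" for x in g[r,90:330:8]))
E
python3 m3.py
```

```text
0.061 [261.28681037 307.76755238]
0.073 [290.88408128 307.7886782 ]
0.085 [320.48104966 307.80980381]
tcp -0.056084534801002214 0.08586993697936782 0.15035760520671634 [ 1.33117172 -0.24341034 -0.0709776 ]
180 187 171 158 159 190 121  84 151 172 187 186 178 178 178 174 182 178 184 186 128 178 179 172 180 176 172 174 168 171 171
188 180 168 154 142 189 138  81 161 180 181 177 172 175 182 178 181 167 185 120 157 162 168 163 174 172 170 172 176 183 171
196 168 162 156 153 168 103  89 171 176 179 175 176 166 167 178 138 159 154 113 176 142 162 137 141 173 161 170 179 174 169
204 168 160  94 188 130  89  93 103 103 104 101 108 105 102 108 100 106 115  96 186 123  94 101 107 157 106 133 114 132  99
212  96  96  91 162  87  93  98 104 105 102 101 104 102 102 110  99 114 103 103 119  91 100 105 110 114 109 102 103  92  92
220  95  96 104  99  94  94  97 103 103  92 100 104 104 102 103 106 111  92 105 119 103 108 113 109 108  99  98  94  89  96
228  97  96 116  79  95 100 104 104  99  91 101 102 106 109 100 110 109  95 107 113 106 106 114 108 107 169 167 158  92  94
236  97 101 116  72  96 10
[... 1133 characters left out ...]
  16  15  16  17  17  14  11  13   9  21  30  31  66  97  98  96  96  95  93  20
316  16  14  16  16  16  16  18  17  14  15  16  18  19  20  16  17  20  17  26  25  22  25  36  44  50  52  51  49  64  12
324  21  18  20  20  21  20  22  24  24  20  20  20  19  19  21  19  16  17  19  17  18  20  20  17  18  18  16  23  39  15
332  66  62  73  87 141 137 136 138 137  63  18  19  21  20  18  20  18  15  19  19  21  22  14  21  18  20  16  19  40  43
340 119 158 173 171 173 181 173 180 158  17  18  16  18  17  18  18  18  18  19  16  18  18  21  18  19  20  21  20  48  64
348 165 171 174 173 171 179 176 173  17  18  21  15  20  21  17  21  17  21  22  19  19  19  22  19  19  20  19  18  70  66
```

Contact at about 1 N, with the thumb piece still near its off position. Pushing on.

step_arm(plan=[[[0, -4, 0], 0, 0], [[0, -4, 0], 0, 0], [[0, 0, 0], 0, 0]])

```text
time_s: 26.55
tool_pos: [0.5453, 0.2679, 0.1507]
eef_rot: [0.554, 0.833, 0.001, 0.0]
force: [2.1, 2.1, 2.0]
opening: 0.008
grip_force: 1.1
```

step_arm(plan=[[[0, -3, 0], 0, 0], [[0, 0, 0], 0, 0], [[0, 0, 0], 0, 0]])

```text
time_s: 26.92
tool_pos: [0.5433, 0.2676, 0.151]
eef_rot: [0.554, 0.833, 0.002, 0.0]
force: [4.2, 2.4, 2.7]
opening: 0.006
grip_force: 2.8
```

step_arm(plan=[[[0, 6, 0], 0, 0], [[0, 20, 0], 0, 0], [[0, 15, -20], 0, 0], [[0, 0, -50], 0, 0], [[20, 0, -42.5], 0, 0], [[0, 0, 0], 0, 0], [[0, 0, 0], 0, 0]])

```text
time_s: 27.8
tool_pos: [0.5709, 0.2991, 0.2607]
eef_rot: [0.554, 0.833, -0.003, -0.001]
force: [-0.4, -0.7, -1.0]
opening: 0.009
grip_force: 0.0
```

```bash
python3 - <<'E'
from h import *
o=get_obs(); c=get_calibration("wrist"); im=camera("wrist"); g=cv2.cvtColor(im,6)
ex=np.array([.386,-.9225,0]);ey=np.array([.9225,.386,0]);F=np.array([.501,.1705,0])-.0165*ex
for y in (.061,.073,.085): print(y,proj(c,F-.056*ex+y*ey+[0,0,.155],o))
print(o["tool_pos"],o["force"])
for r in range(240,285,5): print(r,' '.join(f"{x:3d}" for x in g[r,200:320:4]))
s=camera("scene"); gg=s.max(2); m=((gg<45)*255).astype(np.uint8)[300:322,280:310]; n,_,st,ce=cv2.connectedComponentsWithStats(m); print(ce[1:]+[280,300],st[1:,4])
w=cv2.imread("pics/sc5.png"); d=cv2.absdiff(s,w).max(2); print([(int((d[y:y+40,x:x+40]>40).sum()),x,y) for y in (180,220,260,300) for x in (270,310,350,390)])
E
```

```text
0.061 [244.05268903 264.11537518]
0.073 [262.1035296  264.16284771]
0.085 [280.163107   264.21034322]
[0.57086306 0.29907998 0.260684  ] [-0.37036132 -0.72330987 -0.98988846]
240  32  50  30  33  41  63  83  87  97  98  50  43 104  78  87  86  90 101  98  95  87  92  89  86  90  97  93  99 101  97
245  13  17  25  50  57  56  57  57  56  59  60  60  61  61  58  61  62  67  66  62  68  83  87  91  93  95  92  94  95  98
250  12   9   9   9  19  71  86  87  79  73  72  75  69  71  68  69  70  70  69  62  56  46  52  46  90  89  93  99 100  99
255  14  15  13  10  10  13   9  19  24  68  56  50  53  69  26  26  27  25  24  25  32  47  57  42  80  97 124 135 129 122
260  15  13  15   9  14   8  12  14  21  75  61  55  57  75  28  27  25  24  26  28  34  41  55  43  58  69 119 102 125 156
265 102  80  33  14  11  12  10   4  23  79  64  55  58  74  29  24  24  23  25  27  36  59  42  98 118  97  29  13   8 155
270  52  52  53  50  34  17  14  40  23  35  49  46  46  42  24  23  24  21  20  21  14  11  69 155 166 146 100  23  19 155
275  23  20  21  17  19  18  21  23  15  22  22  19  22  22  20  23  19  18  19  17  17  18  77 168 181 157  98  21  20 152
280 124 125 127 125 123 127 125 126 127 129 125 124 130 128 127 121 115 128 121 134 159 177 166 163 154 102  20  45  63 121
[[291.82291667 314.54166667]] [96]
[(1134, 270, 180), (416, 310, 180), (0, 350, 180), (0, 390, 180), (277, 270, 220), (136, 310, 220), (8, 350, 220), (0, 390, 220), (364, 270, 260), (27, 310, 260), (58, 350, 260), (0, 390, 260), (114, 270, 300), (719, 310, 300), (644, 350, 300), (288, 390, 300)]
```

The thumb piece is now at column 244.5, where 244 is fully on. The light stands unchanged and the arm is clear, so I'm handing in.

```bash
python3 -c "
from cell import *
print(close_job())"
```

```text
the job is handed in; nothing more can be done
None
```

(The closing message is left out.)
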